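# Unhook the keyhole-hung peelings caddy, open its sprung lid, bin the lemon

## Robot

A 7-joint arm with a two-finger parallel gripper is mounted at the origin on a cart in front of the work surface, level with it; the furniture and walls round the work are solid. World frame = base frame: x ahead of the robot, y to its left, z up, the work surface at z = 0. Lengths are in m, angles in rad, forces in N, time in s.
With the tool pointing down it reaches from about 0.4 to 0.875 m from the base axis. Payload 19.3 kg.
Tool frame: the origin (TCP) lies midway between the tips of the shut fingers; the grasp point (between the pads) lies 19 mm behind it; z points along the fingers, y is the line along which they close (so a half turn about z gives the same grasp; the last joint's range is limited). The gripper opens to 85 mm and grips with 20 to 120 N. Pads are 22 mm wide; open, the fingers measure 114 mm over their backs; the gripper's body (76 mm by 85 mm) begins 54 mm behind the grasp point. The pads swing forward as they close: fully open they stand 13 mm farther back than shut.
Start: joints at [-1.383, 0.521, -0.036, 1.599, 0.021, 1.021, -0.113], TCP at [0.159, 0.604, 0.231] pointing down, gripper open.
Joint ranges: [-2.91, 2.91], [-0.3, 2.13], [-1.5, 1.42], [0.17, 2.43], [-1.26, 4.41], [0.16, 1.93], [-2.52, 2.52]. Speed limits (rad/s): [1.89, 1.89, 2.39, 2.39, 3.01, 3.01, 3.01].

## Interface

Orientations are given as [roll, pitch, yaw] about the fixed x, y, z axes, in that order (R = Rz(yaw) Ry(pitch) Rx(roll)).
In Python, from workcell import * gives the robot as it stands. The module is installed in compiled form; this text tells all that it offers.
- The arm moves only by the tool play_rows, never from a script. Its argument "deltas" is a list of rows, each a list of 7 numbers: the shift along the tool's x, y, z in units of 500 mm (1.0 is 500 mm), then the turn, a rotation vector about the tool's x, y, z in units of 120 degrees (1.0 is 120 degrees), then the closure, from 0 (fully open) to 1 (shut). A call has 1 to 10 rows; each row is the pose to reach, as a shift and turn from the pose commanded when the call began, along the tool's axes at that moment; what a row does not reach only later rows make up. A row lasts 1/10 s, in which the tool goes at most 50 mm and 8.59 degrees, less where a joint would pass 70% of its speed; a pose out of reach is approached as far as the arm can. A call with a number of a shift or a turn outside -1 to 1 is refused whole. A call with a gripper value outside its range is refused whole. The fingers move at their own pace and stop on an object; "newtons" is the grip in N (left out, the last holds). Time passes only in rows, so rows that repeat a pose let the fingers close. It gives the time, the measured TCP pose, the force, the opening and the grip force at its end, in the units of the state.
- observe(): the state, without advancing time (a new reading comes with each control period).
- grab_frame(name): name is "scene" or "top" or "wrist"; returns the picture (480x640x3 uint8, red, green, blue); there is no depth.
- get_calibration(name): a dict with "fovy" (degrees; the focal length in pixels is half the picture's height over the tangent of half this angle, whatever the lens; pixels are square), "cx", "cy" (the principal point, pixels), "xyz" and "rotation" of the camera in the world. Camera axes: x right, y down, z forward; pixel columns grow to the right and rows downward; lengths in m; the calibration is good to about 2 mm. The wrist camera is an equidistant fisheye: a pixel r from the principal point sees the ray r / f radians off the axis. A picture is of the moment at which its call begins: read the wrist's pose just before it. get_calibration takes no time and is no camera call; for the wrist camera it gives the pose at the moment of the call.
- job_done(): hands the job in; it is judged then, once.
The state is a dict: "clock": time; "qpos": joint angles; "qd": joint speeds; "joint_efforts": joint torques, N m; "position": TCP position; "tool_rot": TCP orientation; "force": force on the tool from outside, world axes, zero at the start; "moment": the same for the moment, N m; "grip_width": finger opening in m; "finger_force": force on a finger pad.
Only numpy, scipy, OpenCV 4.12 (cv2) and the standard library are available. Lean on these libraries where they do the work, as an engineer would, in place of code of your own. Each camera call takes 0.05 s, during which the arm holds its last target. There are 200 camera calls.

## Task

I am about to peel vegetables: slide the green waste caddy up on its stud until the stud head sits in the wide hole of the keyhole, draw it off away from the board, and stand it upright on the worktop a few centimetres or more clear of the hanging board. Press down the red catch with a finger lying over the lid's edge and keep the lid steady all the way up, so that it does not fly open, until it stands fully open; then put the old lemon from the chopping board into the caddy and leave it open. Do not wrench the stud, keep the caddy upright throughout, and leave the garlic and the teaspoon where they lie.

Things in the scene. Friction and masses are not known exactly. Their poses are not given: they have to be found in the camera images.
- hanging_board: Fixed light-wood board, 240 mm wide (own y), 12 mm thick, top edge at z = 182 mm, on a dark steel foot 6 mm thick reaching 20 mm in front of its face. Origin: on the worktop under the middle of its front face; own -x looks out of the face (roughly to the right as the robot sees it), z up. Three headed studs in the face at z = 168 mm, y = -85, 0 and 85 mm; the caddy hangs on the middle one.
- stud (a point): Middle of the shank of the middle stud, 4 mm in front of the board's face, 168 mm above the worktop; axes as the board. Shank 8 mm thick and 7.5 mm long; head 16 mm in diameter and 4 mm thick, its front 11.5 mm from the face.
- caddy: Loose green waste caddy, 0.45 to 0.7 kg. Origin: middle of its underside; own x points to its back, -x to its front (the catch), z up. Body 120 (x) x 130 (y) x 85 (z) mm, walls 4, floor 5 mm. Steel back plate 70 mm wide at x = 55 to 60 mm, with keyhole and, on top, a wooden grip bar. It first hangs with a little play: axes as the board, underside 30 mm above the worktop, back 1 mm from the board.
- caddy_grip (a point): Place to hold the caddy: middle of the wooden grip bar, 53.5 mm behind the caddy's origin (own x) and 180 mm above its underside. The bar is 13 mm thick (x), 78 mm wide (y), from 156 to 196 mm above the underside. While it hangs, the bar's lower end is 4 mm above the board's top edge: close on its front and back faces from above. Axes as the caddy.
- keyhole_hole (a point): Centre of the wide hole (24 mm) of the keyhole, 112 mm above the caddy's underside, 57.5 mm behind its origin. A slot 10 mm wide runs straight up from it; the stud's shank hangs in the slot's upper end, 26 mm above this point. Raise the caddy 26 mm (within about 4 mm) to bring the hole level with the stud, then draw it off along its own -x; it is free after 15 mm.
- lid (a joint): Lid angle, rad, about a hinge along the caddy's y, 44 mm behind its origin and 88 mm above its underside. 0 shut, 1.55 fully open (upright, before the back plate). Once the catch lets go a spring lifts it all the way (about 0.4 N at the front edge) and holds it open. Left alone it flies open at about 11 rad/s; over 8 rad/s counts as flying open.
- lid_edge (a point): Front end of the lid: middle of the top front edge of its white thumb tongue (26 mm wide, 4 mm thick, top 3 mm above the hinge line), 116 mm from the hinge line along the lid. Shut: 72 mm in front of the caddy's origin, 91 mm above its underside. It moves with the lid, up and back, in an arc about the hinge.
- catch (a joint): Red rocking catch on the caddy's front, rad: 0 latched, 0.25 pressed to its stop. Its two hooks leave the lid at about 0.17. It springs back; pressing takes about 2 N at first, 3 N where it lets go and 4 N at the stop.
- catch_bar (a point): Top of the catch's smooth round red thumb bar, 8 mm thick, 40 mm long (y). At rest 84 mm in front of the caddy's origin, 102.5 mm above its underside: 11.5 mm higher than the lid's thumb tongue, whose edge is 12 mm behind it. Pressed down about 3.5 mm it lets the lid go; 5 mm is the stop. A closed fingertip that presses the bar and reaches back over the tongue stops the lid after a few mm.
- caddy_inside (a point): On the inner floor of the caddy, 5 mm above its underside, 8 mm in front of its origin: middle of the free opening, which is 98 mm (x, from the front wall to the opened lid) by 122 mm (y). Axes as the caddy.
- chopping_board: Fixed brown wooden chopping board, 160 x 200 x 16 mm, long along its own y. Origin: middle of its underside.
- lemon: Yellow lemon lying on the chopping board, 78 mm long (own x) and 55 mm across, about 0.11 kg. Origin: underneath, as it first lies.
- lemon_center (a point): Centre of the lemon, 28 mm above its origin.
- garlic: White garlic bulb, 60 mm, also on the chopping board, to either side of the lemon. Leave it. Origin: underneath.
- teaspoon: Steel teaspoon, 130 mm long, on the worktop beyond the chopping board. Leave it. Origin: underneath.
Not all that is in view belongs to the job. There is more than one size of the lemon; the one meant has the size given above.

How it is judged:
By the outcome, as a careful person would: the job done as asked, in the order asked, and still so for the second after the job is handed in, with the robot touching nothing.
It also fails if it takes over 72 s, if anything falls off the work surface, if the arm or the gripper's body presses on something with over 40 N, if the wrist force passes 120 N, or if a joint passes its speed limit or range.

## Working session

There is one attempt and no reset: what is moved stays moved. The work goes in short steps, Python scripts to look and compute and a tool call to move; the robot and the scene stay as the last step left them, time stands still between calls to the robot, and variables do not carry over. Pictures are saved under pics/ and viewed, at most 10 in all, crops included, and the job is handed in when it is done.

Besides the shell and the picture viewer there is one more tool, called after "Call:" as name([rows], argument=value, ...), one row to a line, values as JSON. play_rows: Moves the arm, as the interface text tells. Its arguments: {"type":"object","properties":{"deltas":{"type":"array"},"newtons":{"type":"number"}},"required":["deltas"]}

```bash
mkdir -p pics
cat > h.py <<'E'
from workcell import *
import numpy as np, cv2
from scipy.spatial.transform import Rotation as R
def rot(c):
    r=np.array(c["rotation"],float)
    if r.shape==(3,3): return r
    return R.from_euler('xyz',r).as_matrix() if r.size==3 else None
def ray(c,u,v,fish=False):
    f=240/np.tan(np.radians(c["fovy"])/2)
    a,b=(u-c["cx"]),(v-c["cy"])
    if fish:
        r=np.hypot(a,b); t=r/f; d=np.array([np.sin(t)*a/max(r,1e-9),np.sin(t)*b/max(r,1e-9),np.cos(t)])
    else:
        d=np.array([a/f,b/f,1]); d/=np.linalg.norm(d)
    return np.array(c["xyz"]),rot(c)@d
def plane(c,u,v,z,fish=False):
    o,d=ray(c,u,v,fish); return o+d*(z-o[2])/d[2]
def proj(c,p,fish=False):
    f=240/np.tan(np.radians(c["fovy"])/2)
    q=rot(c).T@(np.array(p)-np.array(c["xyz"]))
    if fish:
        r=np.hypot(q[0],q[1]); t=np.arctan2(r,q[2])*f; return c["cx"]+q[0]/r*t,c["cy"]+q[1]/r*t
    return c["cx"]+f*q[0]/q[2],c["cy"]+f*q[1]/q[2]
def snap(n,fn):
    im=grab_frame(n); cv2.imwrite('pics/'+fn,im[:,:,::-1]); return im
E
python3 - <<'E'
from h import *
print(observe())
for n in("scene","top","wrist"): print(n,get_calibration(n))
snap("scene","scene0.png");snap("top","top0.png")
E
```

```text
{'clock': 0.0, 'qpos': array([-1.38319548,  0.5219889 , -0.03631919,  1.60001521,  0.02115911,
        1.02108804, -0.1127958 ]), 'qd': array([ 0.00099905, -0.00038316, -0.00035107,  0.00031311, -0.00108369,
       -0.00010978,  0.0013113 ]), 'joint_efforts': array([-2.18545479e-04, -9.27112412e+01,  1.98023468e+00, -3.69932270e+01,
        1.79143361e-02,  8.13670456e-03,  3.90980773e-06]), 'position': array([0.15928964, 0.60400937, 0.23073888]), 'tool_rot': array([-3.14047737e+00,  4.90931201e-05,  2.88375769e+00]), 'force': array([-0.50339691,  0.20165261, -1.21022351]), 'moment': array([-0.00048945,  0.03013725,  0.0125337 ]), 'finger_force': 0.0, 'grip_width': 0.0854220660097423}
scene {'fovy': 55.19232423623275, 'cx': 322.48106256649123, 'cy': 243.63669349371415, 'xyz': array([ 0.2351448 , -0.68009527,  0.58427   ]), 'rotation': array([-2.10437586,  0.02588925, -0.46647917])}
top {'fovy': 53.54238685852588, 'cx': 322.2036503846808, 'cy': 238.53880080873546, 'xyz': array([ 0.50532569, -0.03000135,  1.01381125]), 'rotation': array([-3.0678644 , -0.01645574, -1.54455897])}
wrist {'fovy': 65.70646984690485, 'cx': 321.7030028945092, 'cy': 238.19461829131998, 'xyz': array([0.09332587, 0.620622  , 0.37382213]), 'rotation': array([2.86761048e+00, 2.29855048e-03, 1.31287635e+00])}
```

View pics/scene0.png

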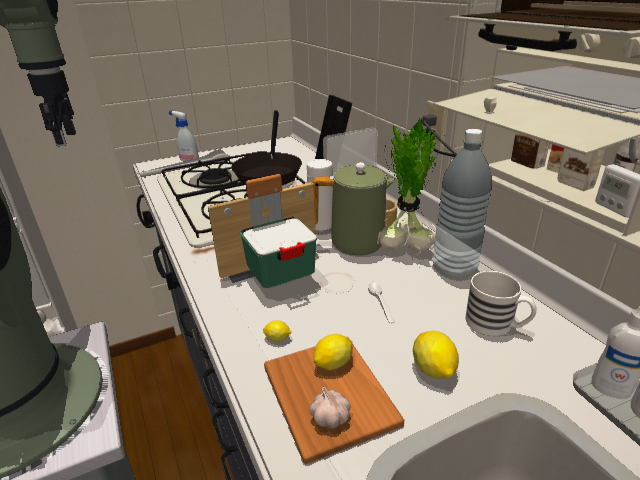

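View pics/top0.png

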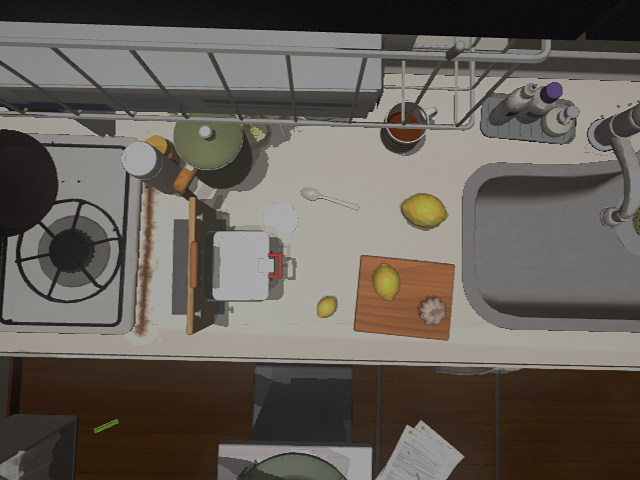

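Scene picture: caddy at (280,250) with red catch (291,252) and grip bar (265,197). Candidate lemons in the top view: a small one at (327,306) on the worktop, one at (386,281) on the chopping board, and a large one at (424,210) on the worktop. I choose the one on the board (386,281). The garlic is at (432,311) and the teaspoon at (330,198).

Run:
```python
from h import *
c=get_calibration("top"); im=cv2.imread('pics/top0.png'); hsv=cv2.cvtColor(im,cv2.COLOR_BGR2HSV)
def blobs(m,mn=60):
    n,l,s,ce=cv2.connectedComponentsWithStats(m.astype(np.uint8))
    return [(l==i,s[i],ce[i]) for i in range(1,n) if s[i][4]>mn]
H,S,V=[hsv[:,:,i].astype(int) for i in range(3)]
Y=(H>22)&(H<33)&(S>130)&(V>90)
Y[:, :250]=0
for m,s,ce in blobs(Y,100):
    pts=np.argwhere(m)[:,::-1]
    for z in(.044,.028):
        W=np.array([plane(c,u,v,z)[:2] for u,v in pts])
        (cx,cy),(w,h),a=cv2.minAreaRect((W*1000).astype(np.float32))
        ev,U=np.linalg.eigh(np.cov(W.T)); print('lemon',s,z,cx,cy,w,h,'long axis deg',np.degrees(np.arctan2(U[1,1],U[0,1])))
Rd=((H<6)|(H>174))&(S>180)&(V>90)
for m,s,ce in blobs(Rd,30):
    pts=np.argwhere(m)[:,::-1]; print('red',s,ce,plane(c,*ce,.1325))
# grip bar & board
O=(H>5)&(H<14)&(S>140); 
for m,s,ce in blobs(O[:, :230],60): 
    W=np.array([plane(c,u,v,.226)[:2] for v,u in np.argwhere(np.pad(m,((0,0),(0,410))))]); print('orange',s,ce,cv2.minAreaRect((W*1000).astype(np.float32)))
# lid white
m=(S<40)&(V>150)
B=im[180:345,170:300]; cv2.imwrite('pics/crop1.png',np.hstack([cv2.resize(B,None,fx=3.5,fy=3.5,interpolation=cv2.INTER_CUBIC)[:560], cv2.resize(im[250:345,350:460],(340,294))[:294].repeat(1,0) if 0 else cv2.copyMakeBorder(cv2.resize(im[250:345,350:460],(340,294)),0,560-294,0,0,cv2.BORDER_CONSTANT)]))
```

```text
lemon [402 194  46  34 957] 0.044 642.0136108398438 -252.10498046875 76.35283660888672 75.63199615478516 long axis deg 68.99114763490513
lemon [402 194  46  34 957] 0.028 644.2686767578125 -255.76931762695312 77.612548828125 76.87975311279297 long axis deg 68.99114763490508
lemon [373 264  27  37 577] 0.044 492.87030029296875 -174.59332275390625 55.65104675292969 61.56045913696289 long axis deg 175.00422400698434
lemon [373 264  27  37 577] 0.028 492.6647644042969 -176.9788055419922 56.569175720214844 62.576080322265625 long axis deg 175.00422400698434
lemon [317 297  19  19 213] 0.044 442.42034912109375 -55.98005676269531 33.8609504699707 35.580440521240234 long axis deg 117.91896954973642
lemon [317 297  19  19 213] 0.028 441.3825378417969 -56.40864562988281 34.419593811035156 36.16746520996094 long axis deg 117.91896954973637
orange [191 243   5  44 143] [192.62937063 262.35664336] ((515.3303833007812, 170.15725708007812), (70.72928619384766, 6.577188491821289), 2.6620352268218994)
orange [  7 372   7  45 128] [  9.1875  397.59375] ((300.22613525390625, 452.87835693359375), (69.05814361572266, 9.503315925598145), 4.21643590927124)
orange [  12  383  218   57 2627] [132.45184621 403.00380662] ((290.12841796875, 270.97174072265625), (349.3482666015625, 71.59664154052734), 84.12162780761719)
```

View pics/crop1.png

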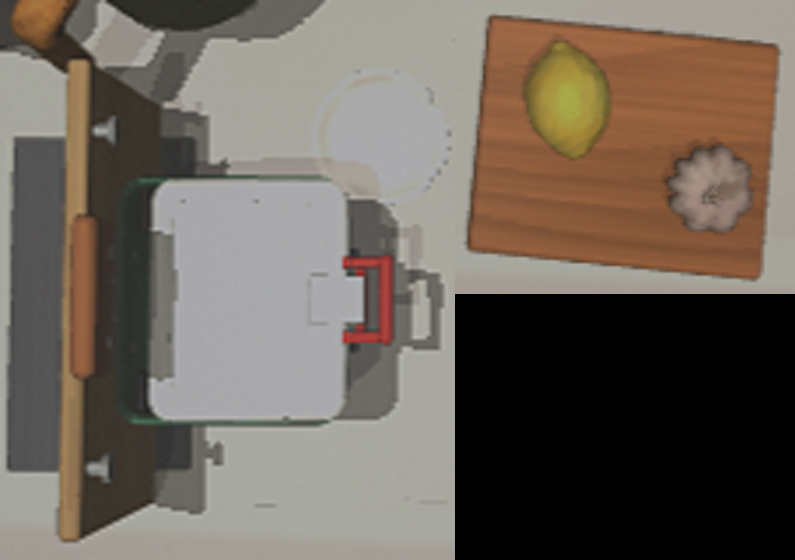

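Run:
```python
from h import *
c=get_calibration("top"); im=cv2.imread('pics/top0.png'); hsv=cv2.cvtColor(im,cv2.COLOR_BGR2HSV)
H,S,V=[hsv[:,:,i].astype(int) for i in range(3)]
Rd=((H<5)|(H>172))&(S>150)&(V>120); Rd[:240]=0;Rd[300:]=0;Rd[:,:255]=0;Rd[:,300:]=0
p=np.argwhere(Rd); print(len(p),p.min(0),p.max(0))
print(im[262,184:215].tolist()); print(im[200,186:206].tolist());print(im[262,262:288].tolist())
# top edge lines of the board top strip: bright wood
for r in (205,220,235,295,310,325):
    s=im[r,180:215].astype(int); b=np.where((s[:,2]>150)&(s[:,2]-s[:,0]>40))[0]+180; print(r,b.min(),b.max())
```

```text
133 [253 268] [277 281]
[[87, 87, 87], [84, 84, 85], [82, 81, 83], [83, 89, 95], [80, 110, 133], [82, 117, 147], [56, 79, 113], [62, 92, 141], [66, 97, 149], [67, 99, 151], [66, 98, 149], [60, 87, 131], [55, 77, 113], [45, 57, 76], [40, 45, 54], [41, 46, 56], [40, 46, 56], [43, 48, 56], [48, 51, 54], [50, 54, 53], [50, 56, 50], [45, 51, 45], [44, 47, 45], [44, 48, 45], [44, 51, 46], [46, 51, 46], [46, 52, 47], [46, 51, 45], [58, 63, 61], [82, 87, 88], [95, 100, 101]]
[[152, 160, 161], [110, 119, 121], [49, 63, 73], [57, 84, 105], [86, 124, 157], [87, 126, 157], [90, 129, 160], [92, 132, 165], [85, 123, 151], [61, 86, 106], [37, 46, 50], [36, 46, 55], [40, 50, 57], [50, 59, 67], [68, 76, 81], [77, 82, 85], [75, 80, 84], [75, 79, 82], [73, 78, 81], [81, 86, 89]]
[[172, 170, 169], [172, 170, 169], [171, 170, 169], [172, 169, 169], [172, 170, 169], [172, 169, 169], [172, 169, 168], [172, 169, 169], [172, 170, 169], [173, 171, 170], [175, 174, 172], [155, 153, 154], [54, 57, 73], [74, 77, 85], [85, 90, 91], [77, 82, 89], [58, 61, 119], [59, 62, 166], [67, 71, 165], [51, 53, 136], [71, 75, 97], [103, 109, 109], [99, 105, 109], [100, 106, 109], [114, 120, 125], [144, 152, 158]]
205 190 193
220 189 193
235 189 193
295 188 189
310 188 188
325 188 188
```

```bash
cat >> h.py <<'E'
def cad(o,yaw,p,z0): # caddy point to world
    return np.array([*o,z0])+R.from_euler('z',yaw).apply(p)
E
python3 - <<'E'
from h import *
c=get_calibration("top"); im=cv2.imread('pics/top0.png').astype(float)
P=[]
for r in list(range(203,240,4))+list(range(292,330,4)):
    s=im[r,:,2]; k=185+int(np.argmax(s[185:200])); t=(s[k]+55)/2
    j=next(j for j in range(k,k+10) if s[j]<t); u=j-1+(s[j-1]-t)/(s[j-1]-s[j]); P.append((u,r))
W=np.array([plane(c,u,v,.182) for u,v in P])
print(np.round(P[::3],1).tolist())
f=np.polyfit(W[:,0],W[:,1],1); print('board front y=%.4f*x+%.4f'%tuple(f), np.abs(np.polyval(f,W[:,0])-W[:,1]).max())
# own y axis dir: along x world (own -x = -y world => own x=+y, own y=-x)
yaw=np.arctan2(f[0],1)+np.pi/2; print('yaw',yaw,np.degrees(yaw))
cb=plane(c,279.8,265,.1325); print('catch',cb)
o=cb[:2]+.084*np.array([np.cos(yaw),np.sin(yaw)]); print('caddy o',o)
back=o+.061*np.array([np.cos(yaw),np.sin(yaw)]); print('board face by catch',back,'line',np.polyval(f,back[0]))
e0=plane(c,197.5,198,.182);e1=plane(c,188,333,.182);print('board ends',e0,e1,np.linalg.norm(e0-e1))
g=cad(o,yaw,[.0535,0,.196],.03); print('grip top',g,'px',proj(c,g), proj(get_calibration("scene"),g))
for p in([.047,-.039,.196],[.047,.039,.196],[.06,.039,.196],[-.072,0,.091],[-.084,.02,.1025],[-.084,-.02,.1025]): print(p,np.round(proj(c,cad(o,yaw,p,.03)),1),np.round(proj(get_calibration("scene"),cad(o,yaw,p,.03)),1))
for u,v in((357,256),(455,264),(449,339),(355,331)): print('cb',plane(c,u,v,.016))
for u,v in((386,263.6),(388.5,301)):print('lem',plane(c,u,v,.04))
print('garlic',plane(c,432,311,.04))
E
```

```text
Traceback (most recent call last):
StopIteration
```

```bash
cat > m1.py <<'E'
from h import *
c=get_calibration("top"); im=cv2.imread('pics/top0.png').astype(float)
P=[]
for r in list(range(203,240,4))+list(range(292,330,4)):
    s=im[r,:,2]; g=-np.diff(s)[188:204]; k=int(np.argmax(g)); w=np.clip(g[max(k-1,0):k+2],0,None); u=188+.5+(np.arange(max(k-1,0),k+2)*w).sum()/w.sum(); P.append((u,r))
W=np.array([plane(c,u,v,.182) for u,v in P])
print(np.round(P[::3],1).tolist())
f=np.polyfit(W[:,0],W[:,1],1); print('board front y=%.4f*x+%.4f'%tuple(f), np.abs(np.polyval(f,W[:,0])-W[:,1]).max())
yaw=np.arctan2(f[0],1)+np.pi/2; print('yaw',yaw,np.degrees(yaw))
cb=plane(c,279.8,265,.1325); print('catch',cb)
o=cb[:2]+.084*np.array([np.cos(yaw),np.sin(yaw)]); print('caddy o',o)
back=o+.061*np.array([np.cos(yaw),np.sin(yaw)]); print('board face by catch',back,'line',np.polyval(f,back[0]))
e0=plane(c,197.5,198,.182);e1=plane(c,188,333,.182);print('board ends',e0,e1,np.linalg.norm(e0-e1))
g=cad(o,yaw,[.0535,0,.196],.03); print('grip top',g,'px',proj(c,g), proj(get_calibration("scene"),g))
for p in([.047,-.039,.196],[.047,.039,.196],[.06,.039,.196],[-.072,0,.091],[-.084,.02,.1025],[-.084,-.02,.1025]): print(p,np.round(proj(c,cad(o,yaw,p,.03)),1),np.round(proj(get_calibration("scene"),cad(o,yaw,p,.03)),1))
for u,v in((357,256),(455,264),(449,339),(355,331)): print('cb',plane(c,u,v,.016))
for u,v in((386,263.6),(388.5,301)):print('lem',plane(c,u,v,.04))
print('garlic',plane(c,432,311,.04))
E
python3 m1.py
```

```text
[[195.0, 203.0], [194.6, 215.0], [194.2, 227.0], [194.1, 239.0], [193.1, 300.0], [200.4, 312.0], [192.3, 324.0]]
board front y=0.0440*x+0.1563 0.010736819176418833
yaw 1.6147862649674125 92.5204377983266
catch [0.51963133 0.0342477  0.1325    ]
caddy o [0.51593736 0.11816643]
board face by catch [0.51325484 0.17910742] line 0.1788788231571282
board ends [0.63249294 0.1788532  0.182     ] [0.39788348 0.18446846 0.182     ] 0.23467665089089815
grip top [0.51358466 0.17161468 0.226     ] px (np.float64(192.0687499243759), np.float64(265.42678366802375)) (np.float64(261.83637564562514), np.float64(176.10332265136245))
[0.047, -0.039, 0.196] [196.1 241.7] [280.4 173.2]
[0.047, 0.039, 0.196] [196.  289.2] [245.2 181.2]
[0.06, 0.039, 0.196] [188.  289.3] [242.9 179.1]
[-0.072, 0, 0.091] [273.8 265.2] [291.5 246.4]
[-0.084, 0.02, 0.1025] [279.9 275.9] [284.5 246.8]
[-0.084, -0.02, 0.1025] [279.7 254.2] [303.  241.3]
cb [ 0.54468618 -0.11851464  0.016     ]
cb [ 0.53339502 -0.32534589  0.016     ]
cb [ 0.37720553 -0.31367956  0.016     ]
cb [ 0.38889899 -0.11760353  0.016     ]
lem [ 0.52976399 -0.17620315  0.04      ]
lem [ 0.45377957 -0.18255149  0.04      ]
garlic [ 0.43579251 -0.27170206  0.04      ]
```

```bash
cat >> h.py <<'E'
def go(p,rpy,s=None):
    s=s or observe(); R0=R.from_euler('xyz',s['tool_rot'])
    d=R0.inv().apply(np.array(p)-s['position'])/.5
    t=(R0.inv()*R.from_euler('xyz',rpy)).as_rotvec()/np.radians(120)
    print('row',np.round(d,4).tolist(),np.round(t,4).tolist())
E
sed -i "s/W=np.array(\[plane/P=[p for p in P if p[1]!=312 and abs(p[0]-(195.0-(p[1]-203)*.0223))<1]\nW=np.array([plane/" m1.py; python3 m1.py | head -7
python3 - <<'E'
from h import *
go([.513,.165,.33],[np.pi,0,3.167])
E
```

```text
[[195.0, 203.0], [194.6, 215.0], [194.2, 227.0], [194.1, 239.0], [193.1, 300.0], [192.4, 320.0]]
board front y=0.0263*x+0.1667 0.000384418063091696
yaw 1.5970864977249446 91.50631583696928
catch [0.51963133 0.0342477  0.1325    ]
caddy o [0.51742321 0.11821867]
board face by catch [0.51581969 0.17919759] line 0.1803133034107165
board ends [0.63249294 0.1788532  0.182     ] [0.39788348 0.18446846 0.182     ] 0.23467665089089815
row [-0.9079, -0.6689, -0.1977] [-0.0005, -0.0, -0.1352]
```

Call:
play_rows([
  [0, 0, -0.1, 0, 0, 0, 0],
  [-0.1, -0.07, -0.2, 0, 0, -0.05, 0],
  [-0.2, -0.14, -0.2, 0, 0, -0.1, 0],
  [-0.3, -0.21, -0.2, 0, 0, -0.135, 0],
  [-0.4, -0.28, -0.2, 0, 0, -0.135, 0],
  [-0.5, -0.36, -0.2, 0, 0, -0.135, 0],
  [-0.58, -0.43, -0.2, 0, 0, -0.135, 0],
  [-0.66, -0.49, -0.2, 0, 0, -0.135, 0],
  [-0.74, -0.55, -0.2, 0, 0, -0.135, 0],
  [-0.82, -0.61, -0.2, 0, 0, -0.135, 0],
])

```text
clock: 1.1
position: [0.4334, 0.2612, 0.3312]
tool_rot: [3.141, 0.0, -3.117]
force: [1.1, 1.3, 0.1]
grip_width: 0.0855
finger_force: 0.0
```

Run:
```python
from h import *
s=observe();print(s['clock'],s['position'],s['tool_rot'],s['qpos'],s['force'])
go([.515,.160,.31],[np.pi,0,3.168])
```

```text
1.1 [0.43341502 0.2611554  0.33122044] [ 3.14148209e+00  3.54583580e-05 -3.11665831e+00] [-0.73452507  0.22971321  0.09171401  1.77846154 -0.02308938  1.13435892
  0.96028308] [1.14974609 1.29274831 0.08090588]
row [-0.1581, -0.2063, 0.0424] [0.0001, 0.0, -0.0007]
```

Call:
play_rows([
  [-0.05, -0.07, 0.01, 0, 0, 0, 0],
  [-0.1, -0.14, 0.03, 0, 0, 0, 0],
  [-0.158, -0.206, 0.042, 0, 0, 0, 0],
  [-0.158, -0.206, 0.042, 0, 0, 0, 0],
  [-0.158, -0.206, 0.042, 0, 0, 0, 0],
])

```text
clock: 1.6
position: [0.5143, 0.1613, 0.3097]
tool_rot: [-3.141, -0.001, -3.119]
force: [-1.0, 0.0, 0.9]
grip_width: 0.0856
finger_force: 0.0
```

Run:
```python
from h import *
s=observe();c=get_calibration("wrist");print(s['clock'],s['position'],s['tool_rot'],c)
snap("wrist","w1.png")
o=np.array([.5174,.1185]);y=1.597
for p in([.047,-.039,.196],[.047,.039,.196],[.06,.039,.196],[.06,-.039,.196],[-.072,0,.091],[-.084,.02,.1025],[-.084,-.02,.1025]): print(p,np.round(proj(c,cad(o,y,p,.03),True),1))
```

```text
1.6 [0.51432718 0.16132409 0.30965719] [-3.1411210e+00 -9.3120124e-04 -3.1185222e+00] {'fovy': 65.70646984690485, 'cx': 321.7030028945092, 'cy': 238.19461829131998, 'xyz': array([0.44618611, 0.15877207, 0.45281376]), 'rotation': array([2.86896520e+00, 1.42444186e-03, 1.59379803e+00])}
[0.047, -0.039, 0.196] [329.9 303.5]
[0.047, 0.039, 0.196] [330.3 187.6]
[0.06, 0.039, 0.196] [351.4 187.6]
[0.06, -0.039, 0.196] [349.2 303.4]
[-0.072, 0, 0.091] [201.8 215.5]
[-0.084, 0.02, 0.1025] [184.2 197. ]
[-0.084, -0.02, 0.1025] [187.9 239.2]
```

View pics/w1.png

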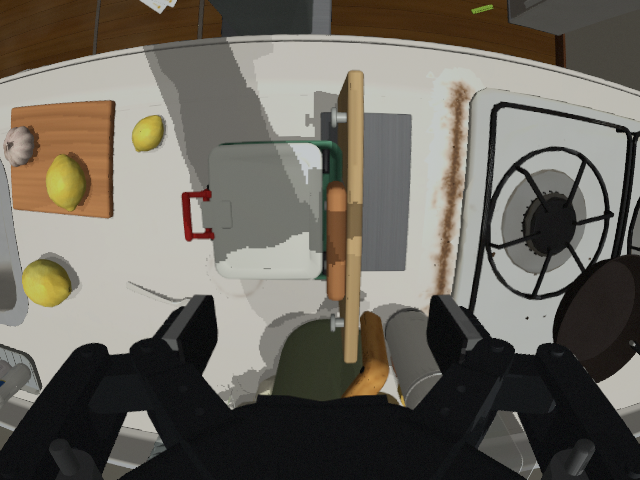

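Run:
```python
from h import *
im=cv2.imread('pics/w1.png'); hsv=cv2.cvtColor(im,cv2.COLOR_BGR2HSV); c=get_calibration("wrist")
for r in(215,260,285): print(r,im[r,322:366:2].tolist())
for r in(200,240,270):
  print(r, proj(c,[.5143,.1713,.226],True))
go([.513,.171,.190],[np.pi,0,3.168])
```

```text
215 [[65, 74, 65], [41, 54, 32], [39, 51, 52], [42, 65, 97], [45, 72, 108], [45, 76, 113], [50, 81, 120], [49, 80, 118], [48, 78, 116], [47, 76, 113], [45, 72, 106], [40, 65, 98], [32, 50, 71], [56, 84, 100], [68, 99, 119], [72, 105, 125], [71, 102, 123], [71, 103, 123], [70, 101, 122], [64, 93, 114], [73, 82, 89], [102, 100, 99]]
260 [[91, 97, 96], [39, 40, 38], [39, 47, 58], [34, 54, 83], [37, 59, 90], [38, 63, 95], [41, 65, 98], [39, 63, 96], [39, 63, 94], [39, 64, 96], [46, 73, 110], [46, 75, 112], [53, 79, 100], [89, 128, 152], [103, 146, 171], [102, 145, 169], [101, 142, 167], [100, 142, 167], [98, 138, 162], [79, 109, 129], [101, 100, 98], [99, 99, 97]]
285 [[167, 174, 176], [166, 173, 176], [110, 120, 128], [45, 74, 111], [58, 93, 137], [66, 105, 152], [70, 110, 159], [70, 111, 160], [69, 110, 160], [68, 108, 156], [64, 102, 149], [49, 79, 119], [73, 106, 128], [95, 136, 161], [103, 146, 171], [102, 144, 168], [100, 142, 167], [98, 140, 165], [93, 133, 157], [136, 150, 158], [185, 193, 195], [185, 192, 194]]
200 (np.float64(337.6822273311611), np.float64(246.21109414009558))
240 (np.float64(337.6822273311611), np.float64(246.21109414009558))
270 (np.float64(337.6822273311611), np.float64(246.21109414009558))
row [0.0012, 0.0173, 0.2398] [-0.0, -0.0003, -0.0007]
```

Call:
play_rows([
  [0, 0.018, 0.05, 0, 0, 0, 0],
  [0, 0.018, 0.12, 0, 0, 0, 0],
  [0, 0.018, 0.18, 0, 0, 0, 0],
  [0, 0.018, 0.22, 0, 0, 0, 0],
  [0, 0.018, 0.24, 0, 0, 0, 0],
  [0, 0.018, 0.24, 0, 0, 0, 0.4],
  [0, 0.018, 0.24, 0, 0, 0, 0.7],
  [0, 0.018, 0.24, 0, 0, 0, 0.8],
  [0, 0.018, 0.24, 0, 0, 0, 0.9],
  [0, 0.018, 0.24, 0, 0, 0, 1],
], newtons=30)

```text
clock: 2.65
position: [0.5142, 0.1712, 0.1907]
tool_rot: [3.141, 0.001, -3.117]
force: [-2.7, 11.1, 13.2]
grip_width: 0.0125
finger_force: 30.8
```

Call:
play_rows([
  [0, 0, 0, 0, 0, 0, 1],
  [0, 0, 0, 0, 0, 0, 1],
  [0, 0, 0, 0, 0, 0, 1],
], newtons=60)

```text
clock: 2.95
position: [0.5143, 0.1715, 0.1907]
tool_rot: [3.141, 0.001, -3.117]
force: [-1.4, 1.5, 6.5]
grip_width: 0.0125
finger_force: 60.5
```

Call:
play_rows([
  [0, 0, -0.008, 0, 0, 0, 1],
  [0, 0, -0.016, 0, 0, 0, 1],
  [0, 0, -0.024, 0, 0, 0, 1],
  [0, 0, -0.032, 0, 0, 0, 1],
  [0, 0, -0.04, 0, 0, 0, 1],
  [0, 0, -0.047, 0, 0, 0, 1],
  [0, 0, -0.053, 0, 0, 0, 1],
  [0, 0, -0.053, 0, 0, 0, 1],
  [0, 0, -0.053, 0, 0, 0, 1],
], newtons=80)

```text
clock: 3.85
position: [0.5139, 0.1711, 0.2166]
tool_rot: [-3.142, -0.0, -3.117]
force: [-0.9, 0.7, -5.8]
grip_width: 0.0118
finger_force: 78.2
```

Call:
play_rows([
  [0, -0.006, 0, 0, 0, 0, 1],
  [0, -0.012, 0, 0, 0, 0, 1],
  [0, -0.018, 0, 0, 0, 0, 1],
  [0, -0.024, 0, 0, 0, 0, 1],
  [0, -0.03, 0, 0, 0, 0, 1],
  [0, -0.036, 0, 0, 0, 0, 1],
  [0, -0.044, 0, 0, 0, 0, 1],
  [0, -0.052, 0, 0, 0, 0, 1],
])

```text
clock: 4.65
position: [0.5146, 0.1447, 0.2167]
tool_rot: [-3.142, 0.0, -3.117]
force: [0.1, 0.1, -5.3]
grip_width: 0.0121
finger_force: 78.2
```

Call:
play_rows([
  [0, -0.03, 0, 0, 0, 0, 1],
  [0, -0.06, 0, 0, 0, 0, 1],
  [0, -0.09, 0.01, 0, 0, 0, 1],
  [0, -0.092, 0.03, 0, 0, 0, 1],
  [0, -0.092, 0.05, 0, 0, 0, 1],
  [0, -0.092, 0.07, 0, 0, 0, 1],
  [0, -0.092, 0.09, 0, 0, 0, 1],
  [0, -0.092, 0.1, 0, 0, 0, 1],
  [0, -0.092, 0.105, 0, 0, 0, 1],
  [0, -0.092, 0.105, 0, 0, 0, 1],
])

```text
clock: 5.65
position: [0.5157, 0.0992, 0.1639]
tool_rot: [-3.141, -0.0, -3.116]
force: [0.9, 0.1, -5.5]
grip_width: 0.0123
finger_force: 78.4
```

Call:
play_rows([
  [0, 0, 0.002, 0, 0, 0, 1],
  [0, 0, 0.004, 0, 0, 0, 1],
  [0, 0, 0.006, 0, 0, 0, 1],
  [0, 0, 0.006, 0, 0, 0, 1],
])

```text
clock: 6.05
position: [0.516, 0.0998, 0.1617]
tool_rot: [3.141, 0.001, -3.116]
force: [-3.2, 3.9, 4.3]
grip_width: 0.0124
finger_force: 80.1
```

Call:
play_rows([
  [0, 0, 0, 0, 0, 0, 0.8],
  [0, 0, 0, 0, 0, 0, 0.6],
  [0, 0, 0, 0, 0, 0, 0.3],
  [0, 0, -0.06, 0, 0, 0, 0.3],
  [0, 0, -0.16, 0, 0, 0, 0.3],
  [0, 0, -0.22, 0, 0, 0, 0.3],
  [0, -0.05, -0.22, 0, 0, 0, 0.6],
  [0, -0.1, -0.22, 0, 0, 0, 1],
  [0, -0.1, -0.22, 0, 0, 0, 1],
  [0, -0.1, -0.22, 0, 0, 0, 1],
])

```text
clock: 7.05
position: [0.517, 0.0488, 0.2712]
tool_rot: [3.142, 0.0, -3.118]
force: [-0.2, 0.7, -0.8]
grip_width: 0.0016
finger_force: 0.0
```

Run:
```python
from h import *
s=observe();print(s['clock'],s['position'],s['tool_rot'],s['force'],s['grip_width'])
c=get_calibration("wrist");im=snap("wrist","w2.png");snap("top","top2.png");sc=snap("scene","s2.png")
hsv=cv2.cvtColor(im,cv2.COLOR_RGB2HSV);H,S,V=[hsv[:,:,i].astype(int) for i in range(3)]
m=((H<5)|(H>172))&(S>150)&(V>60);p=np.argwhere(m[:300]);print(len(p),p.min(0),p.max(0))
cv2.imwrite('pics/s2c.png',np.hstack([cv2.resize(sc[150:310,200:360,::-1],(400,400)),cv2.resize(im[100:340,100:340,::-1],(400,400))]))
y=1.597;o=np.array([.5155,.0455])
for n in("wrist","top","scene"):
  cc=get_calibration(n)
  for p in([.047,-.039,.196],[.047,.039,.196],[-.072,0,.091],[-.084,.02,.1025],[-.084,-.02,.1025]): print(n,p,np.round(proj(cc,cad(o,y,p,0),n=="wrist"),1))
```

```text
7.05 [0.51702728 0.04882733 0.27120322] [ 3.14154446e+00  1.27542646e-04 -3.11777485e+00] [-0.16865082  0.66754899 -0.83902204] 0.0015782043216511666
725 [189 220] [243 253]
wrist [0.047, -0.039, 0.196] [388.7 303.6]
wrist [0.047, 0.039, 0.196] [395.3 184.2]
wrist [-0.072, 0, 0.091] [238.6 212.7]
wrist [-0.084, 0.02, 0.1025] [221.4 193. ]
wrist [-0.084, -0.02, 0.1025] [224.1 237.5]
top [0.047, -0.039, 0.196] [243.2 243.8]
top [0.047, 0.039, 0.196] [242.7 289.5]
top [-0.072, 0, 0.091] [312.7 267.4]
top [-0.084, 0.02, 0.1025] [319.  277.8]
top [-0.084, -0.02, 0.1025] [319.  256.8]
scene [0.047, -0.039, 0.196] [295.6 199.2]
scene [0.047, 0.039, 0.196] [259.  208.2]
scene [-0.072, 0, 0.091] [307.  277.7]
scene [-0.084, 0.02, 0.1025] [299.9 278.9]
scene [-0.084, -0.02, 0.1025] [319.2 272.7]
```

View pics/s2c.png

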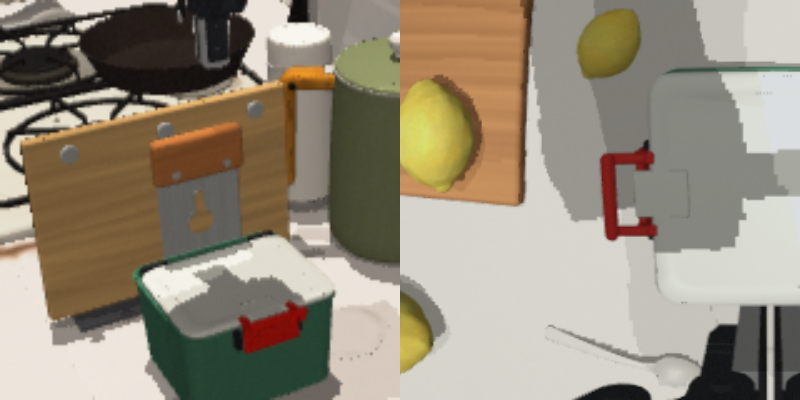

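Run:
```python
from h import *
c=get_calibration("wrist");im=cv2.imread('pics/w2.png');hsv=cv2.cvtColor(im,cv2.COLOR_BGR2HSV);H,S,V=[hsv[:,:,i].astype(int) for i in range(3)]
m=((H<8)|(H>170))&(S>140)&(V>50)
for r in(200,208,217,226,234):
    x=np.where(m[r,205:262])[0]+205; print(r,x.tolist(),plane(c,x[0],r,.0985,True))
ct=get_calibration("top");t=cv2.imread('pics/top2.png');hsv=cv2.cvtColor(t,cv2.COLOR_BGR2HSV);H,S,V=[hsv[:,:,i].astype(int) for i in range(3)]
m=((H<8)|(H>170))&(S>140)&(V>50); m[:,:300]=0;m[:,335:]=0;m[:240]=0;m[300:]=0
p=np.argwhere(m);print(len(p),p.min(0),p.max(0))
for r in(258,264,270): x=np.where(m[r])[0];print(r,x)
for r in(255,262,275,281): print(r,t[r,225:262,2].tolist())
```

```text
200 [221, 222, 223, 224, 225, 226, 227, 228, 242, 243, 244, 245, 246, 247, 248] [ 0.50457024 -0.0406244   0.0985    ]
208 [221, 222, 223, 224, 225, 226, 227, 228] [ 0.51177367 -0.04085813  0.0985    ]
217 [222, 223, 224, 225, 226, 227, 228, 229] [ 0.51993815 -0.04022291  0.0985    ]
226 [223, 224, 225, 226, 227, 228, 229] [ 0.52818466 -0.03961707  0.0985    ]
234 [223, 224, 225, 226, 227, 228, 229, 244, 245, 246, 247, 248, 249, 250] [ 0.53561314 -0.03994183  0.0985    ]
137 [254 306] [277 319]
258 [310 311 317 318 319]
264 [317 318 319]
270 [317 318 319]
255 [132, 133, 132, 132, 132, 133, 133, 132, 133, 133, 134, 133, 133, 133, 134, 133, 134, 133, 133, 134, 135, 134, 135, 134, 130, 97, 75, 101, 101, 101, 101, 101, 100, 101, 101, 101, 100]
262 [127, 127, 127, 127, 127, 127, 127, 128, 127, 128, 128, 127, 128, 128, 128, 127, 128, 128, 127, 127, 126, 127, 127, 125, 124, 116, 91, 95, 101, 101, 100, 101, 102, 101, 102, 101, 101]
275 [96, 98, 99, 97, 97, 96, 98, 97, 99, 99, 100, 98, 100, 99, 99, 99, 99, 100, 100, 99, 100, 99, 101, 100, 100, 98, 95, 90, 100, 101, 101, 101, 99, 100, 100, 101, 101]
281 [96, 97, 96, 97, 97, 98, 97, 97, 97, 98, 97, 98, 99, 99, 98, 98, 98, 98, 99, 100, 98, 99, 99, 98, 98, 99, 91, 81, 102, 103, 102, 103, 102, 103, 102, 102, 103]
```

View pics/w2.png

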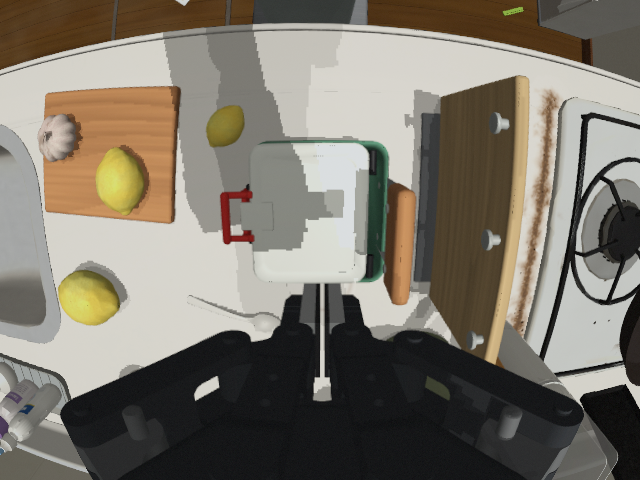

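Run:
```python
from h import *
c=get_calibration("wrist");p=np.array([.51702728,.04882733,.27120322])
Rt=R.from_euler('xyz',[3.1415,0,-3.1178])
for x in(-11,0,11):
  for y in(-14.5,0,14.5):
    for z in (0,-20): print(x,y,z,np.round(proj(c,p+Rt.apply(np.array([x,y,z])/1000),True),0))
```

```text
-11 -14.5 0 [289. 325.]
-11 -14.5 -20 [285. 349.]
-11 0 0 [322. 325.]
-11 0 -20 [322. 350.]
-11 14.5 0 [355. 325.]
-11 14.5 -20 [359. 349.]
0 -14.5 0 [288. 302.]
0 -14.5 -20 [284. 325.]
0 0 0 [322. 302.]
0 0 -20 [322. 325.]
0 14.5 0 [356. 302.]
0 14.5 -20 [361. 325.]
11 -14.5 0 [287. 278.]
11 -14.5 -20 [282. 298.]
11 0 0 [322. 278.]
11 0 -20 [322. 299.]
11 14.5 0 [357. 278.]
11 14.5 -20 [362. 299.]
```

```bash
cat >> h.py <<'E'
O=np.array([.5165,.0475]);YAW=1.597
def fing(s,z,tilt,x=.518):
    "TCP pose (yaw 1.597) with finger front-bottom corner at caddy (s,z)"
    q=R.from_rotvec(np.radians(tilt)*np.array([1,.026,0]))*R.from_euler('xyz',[np.pi,0,YAW])
    a=q.apply([.011,0,0])
    p=np.array([x,O[1]+s,z])+np.array([0,a[1],a[2]])
    return p,q.as_euler('xyz')
def lidc(th,d,tilt): return fing((.044-d*np.cos(th)+.003*np.sin(th)),.088+d*np.sin(th)+.003*np.cos(th),tilt)
E
python3 - <<'E'
from h import *
p,e=fing(-.088,.0969,15);print(p,e,observe()['qpos'])
go([p[0],p[1],.135],e)
E
```

```text
[ 0.518      -0.02987872  0.09974795] [ 3.14153649 -0.26188786  1.5970074 ] [-0.36050615  0.31272711  0.1915745   1.83625254 -0.06992516  0.99928859
  1.45649343]
row [0.002, -0.1596, 0.272] [-0.0982, 0.098, 0.7451]
```

Call:
play_rows([
  [0, -0.04, 0, -0.01, 0.01, 0.07, 1],
  [0, -0.08, 0, -0.02, 0.02, 0.14, 1],
  [0, -0.12, 0, -0.03, 0.03, 0.21, 1],
  [0, -0.16, 0, -0.04, 0.04, 0.28, 1],
  [0, -0.16, 0, -0.05, 0.05, 0.35, 1],
  [0, -0.16, 0, -0.06, 0.06, 0.42, 1],
  [0, -0.16, 0.02, -0.07, 0.07, 0.49, 1],
  [0, -0.16, 0.05, -0.08, 0.08, 0.56, 1],
  [0, -0.16, 0.08, -0.09, 0.09, 0.63, 1],
  [0.002, -0.16, 0.1, -0.095, 0.095, 0.7, 1],
])

```text
clock: 8.2
position: [0.5179, -0.0305, 0.22]
tool_rot: [3.131, -0.257, 1.687]
force: [-0.1, 1.2, 0.0]
grip_width: -0.0
finger_force: 0.0
```

Run:
```python
from h import *
s=observe();print(s['qpos'])
p,e=fing(-.088,.0969,15)
go([p[0],p[1],.113],e)
```

```text
[-0.23033568  0.44305403  0.45149974  1.87510492 -0.52553948  1.00212931
  0.62249654]
row [-0.0532, -0.0019, 0.2073] [-0.006, 0.002, 0.0416]
```

Call:
play_rows([
  [-0.01, 0, 0.04, -0.003, 0.001, 0.03, 1],
  [-0.023, 0, 0.09, -0.006, 0.002, 0.042, 1],
  [-0.036, -0.001, 0.14, -0.006, 0.002, 0.042, 1],
  [-0.048, -0.002, 0.187, -0.006, 0.002, 0.042, 1],
  [-0.053, -0.002, 0.207, -0.006, 0.002, 0.042, 1],
  [-0.053, -0.002, 0.207, -0.006, 0.002, 0.042, 1],
])

```text
clock: 8.8
position: [0.5177, -0.0298, 0.1134]
tool_rot: [-3.141, -0.261, 1.602]
force: [0.1, 0.7, 0.6]
grip_width: -0.0004
finger_force: 0.0
```

Run:
```python
from h import *
s=observe();print(s['position'],s['force'])
im=snap("scene","s3.png");w=snap("wrist","w3.png")
cv2.imwrite('pics/s3c.png',np.hstack([cv2.resize(im[200:320,240:360,::-1],(400,400)),cv2.resize(w[200:360,200:360,::-1],(400,400))]))
p,e=fing(-.088,.0969,15)
go(p,e)
```

```text
[ 0.51773436 -0.02981739  0.11338159] [0.06356904 0.69789113 0.64145315]
row [-0.0072, -0.0014, 0.0297] [0.0005, 0.0004, 0.0026]
```

View pics/s3c.png

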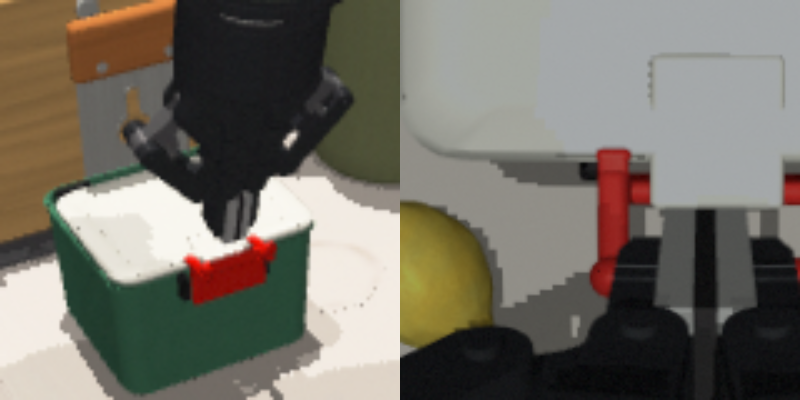

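Run:
```python
from h import *
c=get_calibration("wrist");s=observe();q=R.from_euler('xyz',s['tool_rot'])
def cr(p): u,v=proj(c,p,True); return np.round([400+(u-200)*2.5,(v-200)*2.5])
print('cam',c['xyz'])
for y in(-13,13): print('tongue',cr(cad(O,YAW,[-.072,y/1000,.091],0)))
for y in(-20,20): print('bar',cr(cad(O,YAW,[-.084,y/1000,.1025],0)))
for x in(-11,11): print('tip',x,[cr(s['position']+q.apply([x/1000,y,0])).tolist() for y in(-.0085,.0085)])
```

```text
cam [ 0.51774058 -0.00174377  0.27102429]
tongue [769. 199.]
tongue [636. 198.]
bar [810. 271.]
bar [594. 270.]
tip -11 [[654.0, 306.0], [752.0, 306.0]]
tip 11 [[652.0, 190.0], [754.0, 190.0]]
```

```bash
sed -i 's/^O=.*/O=np.array([.5185,.046]);YAW=1.597/; s/\[.011,0,0\]/[.0085,0,0]/; s/x=.518)/x=.520)/' h.py
python3 - <<'E'
from h import *
_,e=fing(0,0,15)
go([.520,-.0315,.1035],e);go([.520,-.0315,.0995],e)
E
```

```text
row [-0.0085, 0.0026, 0.0216] [0.0005, 0.0004, 0.0026]
row [-0.0106, 0.0025, 0.0293] [0.0005, 0.0004, 0.0026]
```

Call:
play_rows([
  [-0.004, 0.0025, 0.008, 0, 0, 0.002, 1],
  [-0.0075, 0.0025, 0.015, 0, 0, 0.002, 1],
  [-0.0085, 0.0025, 0.0216, 0, 0, 0.002, 1],
  [-0.009, 0.0025, 0.0235, 0, 0, 0.002, 1],
  [-0.0095, 0.0025, 0.0255, 0, 0, 0.002, 1],
  [-0.01, 0.0025, 0.0275, 0, 0, 0.002, 1],
  [-0.0106, 0.0025, 0.0293, 0, 0, 0.002, 1],
  [-0.0106, 0.0025, 0.0293, 0, 0, 0.002, 1],
])

```text
clock: 9.7
position: [0.5195, -0.0314, 0.0987]
tool_rot: [3.141, -0.261, 1.598]
force: [0.6, 0.2, 2.4]
grip_width: 0.0002
finger_force: 1.3
```

Run:
```python
from h import *
s=observe();print(s['position'],s['force'])
im=snap("scene","s4.png");w=snap("wrist","w4.png")
cv2.imwrite('pics/s4c.png',np.hstack([cv2.resize(im[200:320,240:360,::-1],(400,400)),cv2.resize(w[200:360,200:360,::-1],(400,400))]))
```

```text
[ 0.51953504 -0.03141004  0.09873169] [0.58770059 0.20650998 2.42904432]
```

View pics/s4c.png

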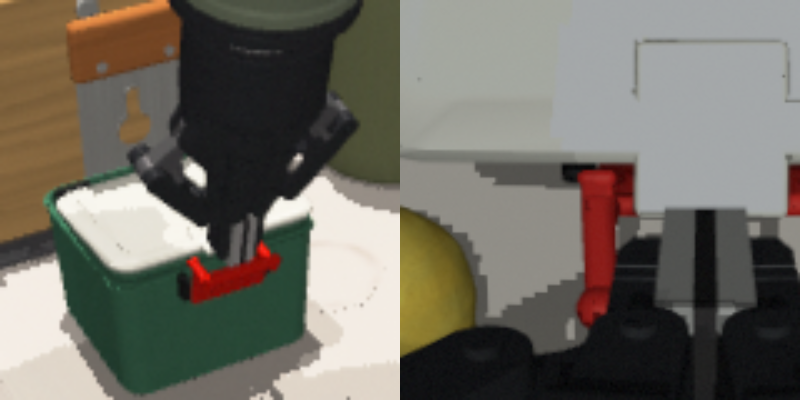

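Call:
play_rows([
  [0, 0, 0.0015, 0, 0, 0, 1],
  [0.0005, 0, 0.003, 0, 0, 0, 1],
  [0.0005, 0, 0.003, 0, 0, 0, 1],
])

```text
clock: 10.1
position: [0.5196, -0.0306, 0.0975]
tool_rot: [3.141, -0.262, 1.598]
force: [-0.3, 1.4, 5.6]
grip_width: -0.0
finger_force: 3.1
```

Run:
```python
from h import *
F=[]
s=observe();print(s['position'],s['force'],s['moment'])
w=snap("wrist","w5.png");c=get_calibration("wrist")
for i in range(2):print(observe()['force'])
def cr(p): u,v=proj(c,p,True); return np.round([400+(u-200)*2.5,(v-200)*2.5])
for th in(0,.05,.09):
  print(th,[cr(cad(O,YAW,[.044-.116*np.cos(th)+.003*np.sin(th),y,.088+.116*np.sin(th)+.003*np.cos(th)],0)).tolist() for y in(.013,-.013)])
cv2.imwrite('pics/w5c.png',cv2.resize(w[200:360,200:360,::-1],(400,400)))
g=cv2.cvtColor(w,cv2.COLOR_RGB2GRAY); print(g[270:292,296].tolist(),g[200+80,285:365].tolist())
```

```text
[ 0.51960664 -0.03062183  0.09753558] [-0.25226178  1.40462467  5.55243016] [ 0.40278009 -0.0254675  -0.0175087 ]
[1.36324707 1.46298206 6.1196327 ]
[1.36324707 1.46298206 6.1196327 ]
0 [[634.0, 217.0], [782.0, 217.0]]
0.05 [[632.0, 220.0], [784.0, 220.0]]
0.09 [[630.0, 222.0], [787.0, 222.0]]
[166, 166, 167, 166, 166, 166, 166, 166, 167, 166, 167, 167, 166, 166, 167, 166, 157, 133, 143, 104, 142, 141] [28, 39, 46, 50, 48, 50, 51, 45, 83, 145, 164, 167, 166, 167, 166, 166, 166, 166, 166, 166, 166, 167, 167, 167, 166, 166, 165, 166, 166, 166, 166, 167, 167, 166, 166, 166, 166, 167, 166, 166, 167, 166, 167, 167, 166, 166, 166, 165, 166, 166, 165, 166, 166, 166, 166, 165, 166, 166, 166, 167, 166, 167, 166, 166, 166, 166, 166, 166, 161, 141, 50, 52, 49, 56, 57, 56, 46, 28, 36, 57]
```

Call:
play_rows([
  [0.005, 0, -0.001, 0, 0, 0, 1],
  [0.01, 0, -0.001, 0, 0, 0, 1],
  [0.015, 0, -0.001, 0, 0, 0, 1],
  [0.02, 0, -0.001, 0, 0, 0, 1],
  [0.025, 0, -0.001, 0, 0, 0, 1],
  [0.03, 0, -0.001, 0, 0, 0, 1],
  [0.036, 0, -0.001, 0, 0, 0, 1],
  [0.042, 0, -0.001, 0, 0, 0, 1],
])

```text
clock: 10.95
position: [0.5189, -0.0105, 0.1033]
tool_rot: [3.141, -0.261, 1.598]
force: [-0.0, 0.3, 0.0]
grip_width: -0.0001
finger_force: 0.2
```

```bash
cat >> h.py <<'E'
def arc(t0,t1,n=10):
    s=observe();print(s['clock'],s['position'],s['force'])
    for i in range(1,n+1):
        t=t0+(t1-t0)*i/n; tilt=15*max(0,1-t/1.3); d=.108+.003*t/1.55
        p,e=lidc(t,d,tilt); go(p,e,s)
E
python3 - <<'E'
from h import *
w=snap("wrist","w6.png");im=snap("scene","s6.png")
cv2.imwrite('pics/s6c.png',np.hstack([cv2.resize(im[200:320,240:360,::-1],(400,400)),cv2.resize(w[160:360,200:400,::-1],(400,400))]))
arc(.09,.55)
E
```

```text
11.05 [ 0.51893175 -0.01021446  0.10340607] [-0.32866366  0.63015804  0.67686041]
row [0.0053, 0.0022, -0.0073] [0.0001, -0.0129, 0.0007]
row [0.0094, 0.0023, -0.0162] [0.0001, -0.0173, 0.0007]
row [0.014, 0.0024, -0.0249] [0.0002, -0.0217, 0.0007]
row [0.0189, 0.0024, -0.0334] [0.0002, -0.0262, 0.0007]
row [0.0243, 0.0025, -0.0417] [0.0002, -0.0306, 0.0007]
row [0.0301, 0.0026, -0.0497] [0.0002, -0.035, 0.0007]
row [0.0362, 0.0027, -0.0574] [0.0002, -0.0394, 0.0007]
row [0.0427, 0.0029, -0.0649] [0.0002, -0.0439, 0.0007]
row [0.0495, 0.003, -0.0721] [0.0002, -0.0483, 0.0007]
row [0.0567, 0.0031, -0.0789] [0.0002, -0.0527, 0.0007]
```

View pics/s6c.png

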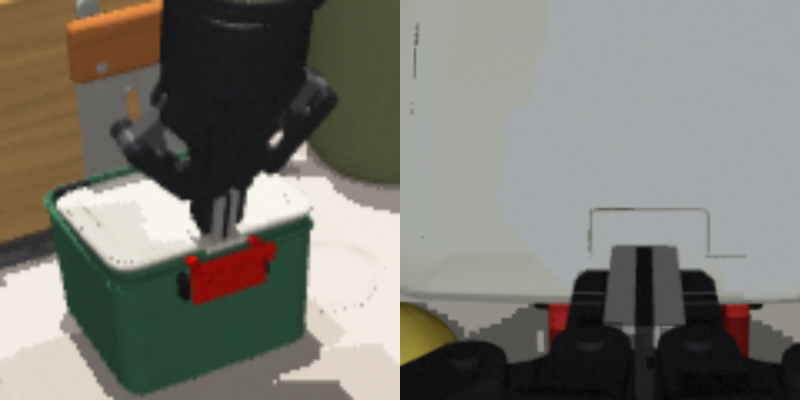

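Call:
play_rows([
  [0.005, 0.002, -0.007, 0, -0.013, 0, 1],
  [0.009, 0.002, -0.016, 0, -0.017, 0, 1],
  [0.014, 0.002, -0.025, 0, -0.022, 0, 1],
  [0.019, 0.002, -0.033, 0, -0.026, 0, 1],
  [0.024, 0.0025, -0.042, 0, -0.031, 0, 1],
  [0.03, 0.0025, -0.05, 0, -0.035, 0, 1],
  [0.036, 0.003, -0.057, 0, -0.039, 0, 1],
  [0.043, 0.003, -0.065, 0, -0.044, 0, 1],
  [0.05, 0.003, -0.072, 0, -0.048, 0, 1],
  [0.057, 0.003, -0.079, 0, -0.053, 0, 1],
])

```text
clock: 12.05
position: [0.52, 0.0068, 0.1492]
tool_rot: [3.141, -0.149, 1.598]
force: [0.5, 0.5, -0.3]
grip_width: 0.0
finger_force: 0.1
```

Run:
```python
from h import *
im=snap("scene","s7.png")
arc(.55,1.05)
```

```text
12.1 [0.52019895 0.00755469 0.14970764] [0.97584479 2.03660985 1.39469974]
row [0.0059, -0.0003, -0.0064] [0.0005, -0.0039, 0.0009]
row [0.0136, -0.0001, -0.014] [0.0005, -0.0087, 0.0009]
row [0.0217, 0.0001, -0.0211] [0.0005, -0.0135, 0.0009]
row [0.0302, 0.0004, -0.0279] [0.0005, -0.0184, 0.0009]
row [0.039, 0.0006, -0.0342] [0.0005, -0.0232, 0.0009]
row [0.0481, 0.0008, -0.0401] [0.0005, -0.028, 0.0009]
row [0.0575, 0.0011, -0.0456] [0.0005, -0.0328, 0.0009]
row [0.0672, 0.0013, -0.0505] [0.0005, -0.0376, 0.0008]
row [0.0771, 0.0016, -0.055] [0.0005, -0.0424, 0.0008]
row [0.0873, 0.0019, -0.059] [0.0005, -0.0472, 0.0008]
```

Call:
play_rows([
  [0.006, 0, -0.0065, 0, -0.004, 0, 1],
  [0.0135, 0, -0.014, 0, -0.009, 0, 1],
  [0.022, 0, -0.021, 0, -0.0135, 0, 1],
  [0.03, 0, -0.028, 0, -0.018, 0, 1],
  [0.039, 0, -0.034, 0, -0.023, 0, 1],
  [0.048, 0.001, -0.04, 0, -0.028, 0, 1],
  [0.0575, 0.001, -0.0455, 0, -0.033, 0, 1],
  [0.067, 0.001, -0.0505, 0, -0.0375, 0, 1],
  [0.077, 0.0015, -0.055, 0, -0.0425, 0, 1],
  [0.087, 0.002, -0.059, 0, -0.047, 0, 1],
])

```text
clock: 13.1
position: [0.5199, 0.0457, 0.1847]
tool_rot: [3.141, -0.051, 1.598]
force: [0.1, -0.8, -0.2]
grip_width: -0.0
finger_force: 0.1
```

Run:
```python
from h import *
im=snap("scene","s8.png")
arc(1.05,1.57)
```

```text
13.15 [0.52005841 0.04671573 0.1849734 ] [1.00645736 1.58095084 0.55665886]
row [0.0097, 0.0002, -0.0055] [0.0004, -0.0053, 0.001]
row [0.0203, 0.0005, -0.0096] [0.0004, -0.0103, 0.001]
row [0.0311, 0.0008, -0.0131] [0.0004, -0.0153, 0.001]
row [0.0422, 0.0011, -0.0161] [0.0004, -0.0203, 0.001]
row [0.0534, 0.0014, -0.0185] [0.0004, -0.0243, 0.001]
row [0.0647, 0.0017, -0.0205] [0.0004, -0.0243, 0.001]
row [0.0761, 0.002, -0.0219] [0.0004, -0.0243, 0.001]
row [0.0876, 0.0023, -0.0227] [0.0004, -0.0243, 0.001]
row [0.0991, 0.0027, -0.0229] [0.0004, -0.0243, 0.001]
row [0.1106, 0.003, -0.0225] [0.0004, -0.0243, 0.001]
```

Call:
play_rows([
  [0.0095, 0, -0.0055, 0, -0.005, 0, 1],
  [0.02, 0, -0.0096, 0, -0.01, 0, 1],
  [0.031, 0.001, -0.013, 0, -0.015, 0, 1],
  [0.042, 0.001, -0.016, 0, -0.02, 0, 1],
  [0.053, 0.0015, -0.019, 0, -0.024, 0, 1],
  [0.0645, 0.0015, -0.0215, 0, -0.024, 0, 1],
  [0.076, 0.002, -0.023, 0, -0.024, 0, 1],
  [0.0875, 0.002, -0.024, 0, -0.024, 0, 1],
  [0.099, 0.0025, -0.025, 0, -0.024, 0, 1],
  [0.1105, 0.003, -0.025, 0, -0.024, 0, 1],
])

```text
clock: 14.15
position: [0.5199, 0.1002, 0.1999]
tool_rot: [3.141, -0.002, 1.598]
force: [0.1, -0.0, 0.3]
grip_width: -0.0002
finger_force: 0.0
```

Call:
play_rows([
  [0.003, 0, -0.004, 0, 0, 0, 1],
  [0.008, 0, -0.012, 0, 0, 0, 1],
  [0.012, 0, -0.03, 0, 0, 0, 1],
  [0.012, 0, -0.07, 0, 0, 0, 1],
  [0.012, 0, -0.12, 0, 0, 0, 1],
  [0.012, 0, -0.16, 0, 0, 0, 1],
])

```text
clock: 14.75
position: [0.5199, 0.1054, 0.2818]
tool_rot: [3.14, -0.002, 1.597]
force: [-0.6, 0.3, 0.2]
grip_width: 0.0003
finger_force: 0.0
```

Run:
```python
from h import *
s=observe();print(s['clock'],s['position'],s['force'],s['qpos'])
im=snap("scene","s9.png")
a=lambda f:cv2.resize(cv2.imread('pics/'+f)[150:310,220:380],(390,300))
cv2.imwrite('pics/m.png',np.vstack([np.hstack([a('s7.png'),a('s8.png')]),np.hstack([a('s9.png'),a('s9.png')*0])]))
go([.491,-.178,.20],[np.pi,0,3.141+.085])
```

```text
14.75 [0.51985915 0.10535756 0.28176832] [-0.56619329  0.26878562  0.15224619] [-8.25157421e-01  3.81443437e-01  6.90169653e-01  1.81387709e+00
 -2.79466709e-01  1.04327801e+00 -1.79666630e-03]
row [-0.5655, -0.0754, 0.1668] [0.0029, 0.0007, -0.7778]
```

View pics/m.png

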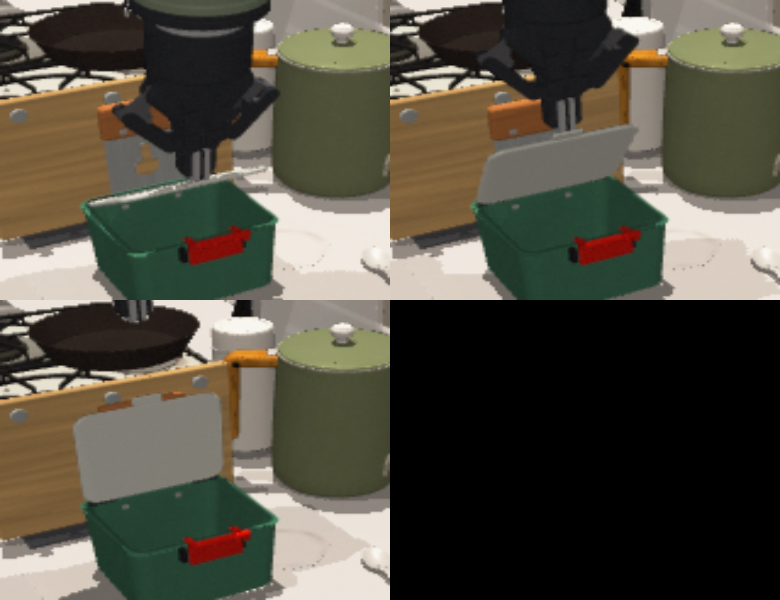

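Run:
```python
from h import *
go([.491,-.178,.24],[np.pi,0,.085])
```

```text
row [-0.5652, -0.075, 0.0868] [0.0007, -0.0028, 0.7219]
```

Call:
play_rows([
  [-0.05, -0.007, 0, 0, 0, 0.07, 0.5],
  [-0.12, -0.015, 0, 0, 0, 0.14, 0],
  [-0.19, -0.025, 0, 0, 0, 0.21, 0],
  [-0.26, -0.035, 0, 0, 0, 0.28, 0],
  [-0.33, -0.045, 0, 0, 0, 0.35, 0],
  [-0.4, -0.055, 0.02, 0, 0, 0.42, 0],
  [-0.46, -0.065, 0.04, 0, 0, 0.49, 0],
  [-0.52, -0.075, 0.06, 0, 0, 0.56, 0],
  [-0.565, -0.075, 0.087, 0, 0, 0.63, 0],
  [-0.565, -0.075, 0.087, 0, 0, 0.7, 0],
])

```text
clock: 15.8
position: [0.4889, -0.1806, 0.2356]
tool_rot: [-3.141, -0.0, 0.122]
force: [-0.6, 0.8, -0.3]
grip_width: 0.0852
finger_force: 0.0
```

Call:
play_rows([
  [0, 0, 0, 0, 0, 0, 0],
  [0, 0, 0, 0, 0, 0, 0],
])

```text
clock: 16.0
position: [0.49, -0.1774, 0.2362]
tool_rot: [-3.14, -0.001, 0.137]
force: [0.2, -0.7, -0.4]
grip_width: 0.0849
finger_force: 0.0
```

Run:
```python
from h import *
s=observe();c=get_calibration("wrist");print(s['clock'],s['position'],s['tool_rot'],s['qpos'],s['grip_width'])
im=snap("wrist","w10.png");hsv=cv2.cvtColor(im,cv2.COLOR_RGB2HSV);H,S,V=[hsv[:,:,i].astype(int) for i in range(3)]
Y=((H>20)&(H<34)&(S>120)&(V>60)).astype(np.uint8)
n,l,st,ce=cv2.connectedComponentsWithStats(Y)
for i in range(1,n):
    if st[i][4]<150: continue
    p=np.argwhere(l==i)[:,::-1]; W=np.array([plane(c,u,v,.046,True)[:2] for u,v in p])
    ev,U=np.linalg.eigh(np.cov(W.T)); a=U[:,1]; t=W@a; b=W@U[:,0]
    ctr=a*(t.min()+t.max())/2+U[:,0]*(b.min()+b.max())/2
    print(st[i],ctr,np.ptp(t),np.ptp(b),np.degrees(np.arctan2(a[1],a[0]))%180)
```

```text
16.0 [ 0.49000134 -0.17742092  0.23620458] [-3.14028389e+00 -8.96616641e-04  1.36577736e-01] [-0.47791752  0.5585484   1.03652704  1.8992457  -0.56917659  1.01392729
 -0.62441673] 0.08491848040316823
[ 377   26   97   77 5373] [ 0.64063651 -0.25415467] 0.0958874031116538 0.07010128509900526 82.1046869277482
[ 291  168   60   82 3609] [ 0.4923025  -0.17724356] 0.07592770338554261 0.05383089569651722 8.738863751721397
[ 182  222   39   39 1193] [ 0.446577   -0.06609737] 0.04937199976508999 0.03375957593304532 140.4605537005354
```

Run:
```python
from h import *
go([.4923,-.1775,.020],[np.pi,0,.14])
```

```text
row [0.0037, 0.0018, 0.4325] [-0.0007, -0.0006, -0.0015]
```

Call:
play_rows([
  [0.003, 0.002, 0.08, 0, 0, 0, 0],
  [0.003, 0.002, 0.17, 0, 0, 0, 0],
  [0.003, 0.002, 0.26, 0, 0, 0, 0],
  [0.003, 0.002, 0.34, 0, 0, 0, 0],
  [0.003, 0.002, 0.4, 0, 0, 0, 0],
  [0.003, 0.002, 0.43, 0, 0, 0, 0],
  [0.003, 0.002, 0.432, 0, 0, 0, 0],
  [0.003, 0.002, 0.432, 0, 0, 0, 0.4],
  [0.003, 0.002, 0.432, 0, 0, 0, 0.7],
  [0.003, 0.002, 0.432, 0, 0, 0, 0.7],
], newtons=25)

```text
clock: 17.05
position: [0.4926, -0.1783, 0.0215]
tool_rot: [-3.141, -0.003, 0.132]
force: [-2.6, 2.6, 17.8]
grip_width: 0.0531
finger_force: 22.9
```

Call:
play_rows([
  [0, 0, 0, 0, 0, 0, 0.8],
  [0, 0, -0.03, 0, 0, 0, 0.8],
  [0, 0, -0.1, 0, 0, 0, 0.8],
  [0, 0, -0.2, 0, 0, 0, 0.8],
  [0, 0, -0.3, 0, 0, 0, 0.8],
  [0, 0, -0.4, 0, 0, 0, 0.8],
  [0, 0, -0.46, 0, 0, 0, 0.8],
  [0, 0, -0.46, 0, 0, 0, 0.8],
], newtons=30)

```text
clock: 17.85
position: [0.4924, -0.1792, 0.2546]
tool_rot: [-3.141, -0.007, 0.132]
force: [-0.5, 0.1, -2.2]
grip_width: 0.0528
finger_force: 32.0
```

Run:
```python
from h import *
s=observe();print(s['clock'],s['position'],s['tool_rot'],s['qpos'],s['grip_width'],s['finger_force'])
for z in(.25,.12): go([.520,.034,z],[np.pi,0,.137],s)
```

```text
17.85 [ 0.49239694 -0.17921412  0.25456024] [-3.14137821 -0.00661905  0.13159044] [-0.49196969  0.53984024  1.06010134  1.87546313 -0.54929597  1.04686757
 -0.64442674] 0.05275697877768636 32.01815899461508
row [0.1106, -0.4155, 0.0099] [-0.0001, -0.0032, -0.0026]
row [0.1089, -0.4154, 0.2699] [-0.0001, -0.0032, -0.0026]
```

Run:
```python
from h import *
go([.5185,.037,.20],[np.pi,0,1.597])
```

```text
row [0.1078, -0.4218, 0.1099] [0.0022, -0.0026, -0.6997]
```

Call:
play_rows([
  [0.01, -0.04, 0, 0, 0, -0.07, 0.8],
  [0.02, -0.09, 0, 0, 0, -0.14, 0.8],
  [0.03, -0.14, 0, 0, 0, -0.21, 0.8],
  [0.04, -0.19, 0, 0, 0, -0.28, 0.8],
  [0.05, -0.24, 0, 0, 0, -0.35, 0.8],
  [0.07, -0.29, 0, 0, 0, -0.42, 0.8],
  [0.09, -0.34, 0, 0, 0, -0.49, 0.8],
  [0.1, -0.39, 0.02, 0.001, -0.001, -0.56, 0.8],
  [0.108, -0.42, 0.04, 0.002, -0.002, -0.63, 0.8],
  [0.108, -0.422, 0.05, 0.002, -0.003, -0.7, 0.8],
])

```text
clock: 18.85
position: [0.5167, 0.0399, 0.2247]
tool_rot: [-3.134, 0.0, 1.607]
force: [-0.2, -0.3, -0.8]
grip_width: 0.0528
finger_force: 32.0
```

Call:
play_rows([
  [0, 0, 0, 0, 0, 0, 0.8],
  [0, 0, 0, 0, 0, 0, 0.8],
])

```text
clock: 19.05
position: [0.5171, 0.0371, 0.2257]
tool_rot: [-3.136, 0.0, 1.592]
force: [0.5, 0.0, -1.2]
grip_width: 0.0528
finger_force: 32.0
```

Run:
```python
from h import *
s=observe();print(s['clock'],s['position'],s['tool_rot'],s['grip_width'],s['force'])
c=get_calibration("wrist");im=snap("wrist","w11.png");hsv=cv2.cvtColor(im,cv2.COLOR_RGB2HSV);H,S,V=[hsv[:,:,i].astype(int) for i in range(3)]
Y=((H>20)&(H<34)&(S>120)&(V>50)).astype(np.uint8)
n,l,st,ce=cv2.connectedComponentsWithStats(Y)
for i in range(1,n):
    if st[i][4]<300: continue
    p=np.argwhere(l==i)[:,::-1]; W=np.array([plane(c,u,v,s['position'][2]+.022,True)[:2] for u,v in p]); print(st[i],W.min(0),W.max(0))
# catch & caddy position (numeric check): green walls / red
m=((H<8)|(H>170))&(S>140)&(V>50);p=np.argwhere(m);print(p.min(0),p.max(0),np.median(p,0))
for y in(.02,-.02): print('bar',proj(c,cad(O,YAW,[-.084,y,.1025],0),True))
go([.5185,.037,.037],[np.pi,0,1.597],s)
```

```text
19.05 [0.517113   0.03714811 0.22571237] [-3.13578524e+00  2.73647463e-04  1.59247991e+00] 0.05279395996741214 [ 0.49320372  0.00402669 -1.21965085]
[  224   227   174   175 20743] [ 4.81561545e-01 -8.52550138e-05] [0.54644012 0.07445348]Traceback (most recent call last):
  File "<stdin>", line 10, in <module>
    return umr_minimum(a, axis, None, out, keepdims, initial, where)
ValueError: zero-size array to reduction operation minimum which has no identity
```

Call:
play_rows([
  [0.001, -0.001, 0.05, 0, 0, 0, 0.8],
  [0.001, -0.002, 0.1, 0, 0, 0, 0.8],
  [0.001, -0.002, 0.15, 0, 0, 0, 0.8],
  [0.001, -0.002, 0.2, 0, 0, 0, 0.8],
  [0.001, -0.002, 0.24, 0, 0, 0, 0.8],
  [0.001, -0.002, 0.27, 0, 0, 0, 0.8],
  [0.001, -0.002, 0.28, 0, 0, 0, 0.8],
  [0.001, -0.002, 0.28, 0, 0, 0, 0.8],
])

```text
clock: 19.9
position: [0.5154, 0.0378, 0.0853]
tool_rot: [-3.135, 0.001, 1.596]
force: [-0.0, -0.3, -0.4]
grip_width: 0.0528
finger_force: 32.0
```

Call:
play_rows([
  [0, 0, 0.01, 0, 0, 0, 0.8],
  [0, 0, 0.02, 0, 0, 0, 0.8],
  [0, 0, 0.03, 0, 0, 0, 0.8],
  [0, 0, 0.03, 0, 0, 0, 0.8],
])

```text
clock: 20.3
position: [0.5151, 0.0382, 0.0698]
tool_rot: [-3.135, 0.0, 1.598]
force: [0.7, -0.0, -0.8]
grip_width: 0.0526
finger_force: 32.0
```

Call:
play_rows([
  [0.001, 0, 0.008, 0, 0, 0, 0.8],
  [0.002, 0, 0.016, 0, 0, 0, 0.8],
  [0.002, 0, 0.024, 0, 0, 0, 0.8],
  [0.002, 0, 0.032, 0, 0, 0, 0.8],
  [0.002, 0, 0.032, 0, 0, 0, 0.8],
])

```text
clock: 20.8
position: [0.515, 0.0391, 0.0537]
tool_rot: [-3.135, 0.0, 1.598]
force: [-0.4, 0.0, -0.5]
grip_width: 0.0531
finger_force: 32.0
```

Call:
play_rows([
  [-0.001, 0, 0.01, 0, 0, 0, 0.8],
  [-0.002, 0, 0.02, 0, 0, 0, 0.8],
  [-0.003, 0, 0.028, 0, 0, 0, 0.8],
  [-0.003, 0, 0.028, 0, 0, 0, 0.6],
  [-0.003, 0, 0.028, 0, 0, 0, 0.3],
  [-0.003, 0, 0.028, 0, 0, 0, 0.2],
  [-0.003, 0, 0.028, 0, 0, 0, 0.2],
  [-0.003, 0, 0.028, 0, 0, 0, 0.2],
])

```text
clock: 21.6
position: [0.5153, 0.0377, 0.0404]
tool_rot: [-3.136, 0.0, 1.598]
force: [0.8, -0.0, -0.0]
grip_width: 0.0684
finger_force: 0.0
```

Call:
play_rows([
  [0, 0, -0.02, 0, 0, 0, 0.2],
  [0, 0, -0.07, 0, 0, 0, 0.2],
  [0, 0, -0.14, 0, 0, 0, 0.2],
  [0, 0, -0.22, 0, 0, 0, 0.2],
  [0, 0, -0.3, 0, 0, 0, 0.2],
  [0, 0, -0.38, 0, 0, 0, 0.2],
  [0, 0, -0.46, 0, 0, 0, 0.2],
  [0, 0, -0.5, 0, 0, 0, 0.2],
  [0, 0, -0.5, 0, 0, 0, 0.2],
])

```text
clock: 22.5
position: [0.5175, 0.0376, 0.2934]
tool_rot: [-3.14, -0.001, 1.598]
force: [-0.1, -0.0, -0.1]
grip_width: 0.0684
finger_force: 0.0
```

Run:
```python
from h import *
s=observe();print(s['clock'],s['position'],s['grip_width'],s['force'])
for n in("wrist","scene","top"):
    c=get_calibration(n);im=snap(n,n+"_end.png");hsv=cv2.cvtColor(im,cv2.COLOR_RGB2HSV);H,S,V=[hsv[:,:,i].astype(int) for i in range(3)]
    Y=((H>20)&(H<34)&(S>120)&(V>40)).astype(np.uint8); k,l,st,ce=cv2.connectedComponentsWithStats(Y)
    for i in range(1,k):
        if st[i][4]>60: print(n,st[i],np.round(plane(c,*ce[i],.045,n=="wrist"),3))
    G=((H>70)&(H<95)&(S>90)).astype(np.uint8); k,l,st,ce=cv2.connectedComponentsWithStats(G)
    print(n,'green',[x.tolist() for x in st[1:] if x[4]>150])
    print(n,'tip open',np.round(proj(c,cad(O,YAW,[.043,0,.190],0),n=="wrist")), [im[int(v),int(u)].tolist() for u,v in [proj(c,cad(O,YAW,[.0425,yy,.16],0),n=="wrist") for yy in(-.03,0,.03)] if 0<v<480 and 0<u<640])
a=cv2.imread('pics/top0.png').astype(int);b=cv2.imread('pics/top_end.png').astype(int)
d=np.abs(a-b).sum(2); print('spoon diff',d[180:215,298:362].mean(),'garlic diff',d[292:330,412:450].mean())
```

```text
22.5 [0.51751347 0.03763529 0.29343466] 0.06844256533043225 [-0.05238413 -0.04519022 -0.09285597]
wrist [529   0  34  16 341] [0.78  0.291 0.045]
wrist [ 296  167   49   66 2479] [0.515 0.038 0.045]
wrist [236 257  37  33 956] [ 0.442 -0.048  0.045]
wrist [386 380  29  26 443] [ 0.628 -0.218  0.045]
wrist green [[255, 168, 138, 91, 9299]]
wrist tip open [324. 161.] [[109, 112, 105], [115, 116, 111], [120, 122, 115]]
scene [281 272  23  12 149] [0.516 0.054 0.045]
scene [263 320  28  22 429] [ 0.428 -0.086  0.045]
scene [ 413  331   46   48 1717] [ 0.635 -0.264  0.045]
scene green [[253, 244, 81, 74, 3537]]
scene tip open [280. 207.] [[130, 127, 119], [130, 127, 118], [130, 127, 120]]
top [ 402  194   46   34 1141] [ 0.641 -0.252  0.045]
top [317 297  19  21 322] [ 0.439 -0.055  0.045]
top green []
top tip open [246. 265.] [[120, 128, 109], [127, 135, 115], [100, 108, 89]]
spoon diff 48.65089285714286 garlic diff 25.55540166204986
```

```bash
python3 -c "
from workcell import *
print(job_done())"
```

```text
the job is handed in; nothing more can be done
None
```

The job is handed in at 22.5 s: the caddy is off its stud and standing upright about 7 cm clear of the board, its lid was guided fully open, and the lemon from the chopping board is inside. I never touched the garlic or the teaspoon; the last top view was not clear enough to confirm they hadn't moved.

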